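Lock the press fixture: hold the spring catch, slide the bolt

ROBOT

A 6-joint arm with a two-finger parallel gripper is mounted at the origin on the work surface. World frame = base frame: x ahead of the robot, y to its left, z up, the work surface at z = 0. Lengths are in m, angles in rad, forces in N, time in s.
With the tool pointing down it reaches from about 0.25 to 0.725 m from the base axis. Payload 4 kg.
Tool frame: the origin (TCP) lies on the centre line of the jaws, within the pads' length; the fingertips stand ahead of it and the grasp point (between the pads) lies 11 mm behind it (bot.tip_extent is the z of the fingertips in the tool frame, in m); z points along the fingers, y is the direction in which the jaws open and shut (so a half turn about z gives the same grasp; the last joint's range is limited). The gripper opens to 85 mm and grips with 20 to 120 N. Pads are 22 mm wide; open, the fingers measure 114 mm over their backs; the gripper's body (76 mm by 85 mm) begins 54 mm behind the grasp point. The pads swing forward as they close: fully open they stand 13 mm farther back than shut.
Start: joints at [-1.229, 0.241, 0.005, 1.335, 0, 1.571], TCP at [0.168, -0.471, 0.239] pointing down, gripper open.
Joint ranges: [-2.72, 2.72], [-1.05, 1.87], [-1.09, 1.28], [-1.99, 2.15], [-1.42, 1.44], [-3.14, 3.14]. Speed limits (rad/s): [2.79, 2.79, 3.14, 3.14, 3.14, 3.14].

INTERFACE

Orientations are given as a unit quaternion [x, y, z, w].
In Python, from workcell import bot gives the robot as it stands.
- The arm moves only by the shell command python3 -m jog 'ROWS'. ROWS is JSON, a list that holds one entry, the list of rows, each a list of 7 numbers: the shift along the world's x, y, z in m, then the turn, a rotation vector about the world's x, y, z in degrees, then the closure in counts, from 0 (fully open) to 255 (shut). In form: [[[tx, ty, tz, ax, ay, az, fingers], ...]]. A call has 1 to 10 rows; each row is the pose to reach, as a shift and turn from the pose commanded when the call began; what a row does not reach only later rows make up. A row lasts 1/12 s, in which the tool goes at most 41.7 mm and 7.16 degrees, less where a joint would pass 70% of its speed; a pose out of reach is approached as far as the arm can. A call with a gripper value outside its range is refused whole. The fingers move at their own pace and stop on an object; the grip force is fixed at half the most. Time passes only in rows, so rows that repeat a pose let the fingers close. It gives the time, the measured TCP pose, the force and the opening at its end, in the units of the state.
- bot.get_obs(): the state, without advancing time (a new reading comes with each control period).
- bot.camera(name): name is "scene" or "top"; returns the picture (384x512x3 uint8, blue, green, red); there is no depth.
- bot.camera_model(name): a dict with "K" (3x3 intrinsics, pixels), "k1" (the pictures are not rectified: a ray, as slopes to the right and down, at radius r is drawn at 1 + k1 r^2 times it, then the intrinsics apply), "T" (4x4, takes a point from camera to world coordinates). Camera axes: x right, y down, z forward; pixel columns grow to the right and rows downward; lengths in m; the calibration is good to about 2 mm. A picture is of the moment at which its call begins. camera_model takes no time and is no camera call.
- bot.job_done(): hands the job in, once; it reports no verdict.
The state is a dict: "clock": time; "joint_pos": joint angles; "joint_vel": joint speeds; "tau": joint torques, N m; "eef_pos": TCP position; "tool_rot": TCP orientation; "ft_force": force on the tool from outside, world axes, zero at the start; "ft_torque": the same for the moment, N m; "grip_width": finger opening in m.
Only numpy, scipy, OpenCV 4.12 (cv2) and the standard library are available. Lean on these libraries where they do the work, as an engineer would, in place of code of your own. Each camera call takes 0.05 s, during which the arm holds its last target. There are 200 camera calls.

TASK

Two press fixtures stand on the bench; one is locked, the other still has its bolt drawn back out of the keeper. On the unlocked one, press the spring catch plate down with one fingertip and keep it down while the other fingertip pushes the bolt's upright tab until the bolt is fully home in the keeper, then take the hand away so that the catch springs up and locks it. Only press and push: lift and carry nothing, and leave the locked fixture and the loose things on the bench alone.

Things in the scene. Friction and masses are not known exactly. Their poses are not given: they have to be found in the camera images.
- fixture: The unlocked fixture (bolt drawn back). Grey base plate 240x130x10 mm fixed to the bench, spanning local x -90..150, y -65..65. Origin on the bench surface on the bolt's line; local x = the way the bolt travels to lock (away from the robot, within 0.4 rad), y left, z up. All on it is under 45 mm high but the tab, the catch plate and the keeper eye (x 91..113, y -18..18, 51 high).
- tab: The bolt's upright steel tab, the part to push: 6 thick (local x), 44 wide (y), 50 high, across the bolt's travel, moving with the bolt. Origin at its centre, 59 mm above the bench, 28 mm left (+y) of the bolt bar; upper edge at 84. At fixture x -20 mm when drawn back, +20 when home. Behind it (-x) 60 mm are free above height 45. Axes as the fixture's.
- tab_top (a point): Middle of the tab's upper edge, 84 mm above the bench.
- press_plate: Ribbed steel top plate of the spring catch, the part to press: 120 long (local x), 34 wide (y), 6 thick, level, right (-y) of the bolt bar and parallel to it. Origin at the middle of its upper face, at fixture x -15, y -34 mm (62 mm right of the tab's middle), 64 mm above the bench when up, 52 when fully down. A finger may slide along it while pressing.
- bolt (a joint): Bolt travel in m: 0 drawn back, 0.040 fully home, nose in the keeper eye. Friction about 2 N. A tooth on the catch engages collars on the bolt: with the catch up the bolt is locked (about 2 mm of play) at 0, at half way (0.020) or at 0.040.
- catch (a joint): How far the catch is pressed, in m: 0 up, 0.012 at its stop. Its spring takes about 3 N to start and 8 N at the stop; the bolt is free when it is pressed 0.007 or more.
- fixture_b: The other fixture, of the same make and axes, already locked (bolt home) at the start; to be left alone.
- tab_b: The bolt's tab of the locked fixture, made as on the other.
- press_plate_b: The catch plate of the locked fixture, made as on the other.
- bolt_b (a joint): The bolt of the locked fixture, values as on the other; near 0.040 at the start.
- catch_b (a joint): The catch of the locked fixture, values as on the other; 0 (up) at the start.
- pliers_a: Bystander: half-made pliers forging lying flat, 165 long, 12 thick, on the table between the two fixtures.
- pliers_b: Bystander: half-made pliers forging like pliers_a, on the table to the left.
- rivet_cup: Bystander: small open aluminium cup, 56 across, 55 high, between the fixtures and beyond them.
- wrench: Bystander: steel wrench lying flat, about 170 long, to the right.
- grease_jar: Bystander: grey jar with a black cap, 60 across, 60 high, to the left.
- brush: Bystander: brush with a wooden handle, about 180 long, to the right.
- mallet: Bystander: wooden-handled hammer lying down, about 240 long, beyond the fixtures.

How it is judged:
By the outcome, as a careful person would: the job done as asked, in the order asked, and still so for the second after the job is handed in, with the robot touching nothing.
It also fails if it takes over 38 s, if anything falls off the work surface, if the arm or the gripper's body presses on something with over 40 N, if the wrist force passes 120 N, or if a joint passes its speed limit or range.

## Working session

There is one attempt and no reset: what is moved stays moved. The work goes in short steps, Python scripts to look and compute and a shell command to move; the robot and the scene stay as the last step left them, time stands still between calls to the robot, and variables do not carry over. Pictures are saved under pics/ and viewed, about 8 in all and at most 12, crops included, and the job is handed in when it is done.

```bash
mkdir -p pics; ls
python3 - <<'E'
from workcell import bot
import cv2,numpy as np
np.set_printoptions(precision=4,suppress=True)
for n in("scene","top"):
    cv2.imwrite(f"pics/{n}0.png",bot.camera(n)); m=bot.camera_model(n); print(n,m)
o=bot.get_obs(); print(o, bot.tip_extent)
E
```

```text
pics
scene {'K': array([[428.3161,   0.    , 256.5374],
       [  0.    , 428.3161, 193.356 ],
       [  0.    ,   0.    ,   1.    ]]), 'k1': -0.07011109328946656, 'T': array([[ 0.8941,  0.2197, -0.3903,  1.0729],
       [ 0.4473, -0.4804,  0.7544, -0.902 ],
       [-0.0217, -0.8491, -0.5278,  0.726 ],
       [ 0.    ,  0.    ,  0.    ,  1.    ]])}
top {'K': array([[458.4097,   0.    , 259.7581],
       [  0.    , 458.4097, 193.4147],
       [  0.    ,   0.    ,   1.    ]]), 'k1': -0.11776423724361712, 'T': array([[-0.0628, -0.9762,  0.2075,  0.2937],
       [-0.998 ,  0.0621, -0.0098,  0.0103],
       [-0.0033, -0.2077, -0.9782,  1.51  ],
       [ 0.    ,  0.    ,  0.    ,  1.    ]])}
{'clock': 0.1, 'joint_pos': array([-1.229 ,  0.2413,  0.0039,  1.3352,  0.    ,  1.5708]), 'joint_vel': array([-0.0011, -0.0023,  0.0027,  0.0002,  0.0024, -0.0023]), 'tau': array([ -0.0004, -37.3138,  25.3009,   0.0109,  -0.    ,   0.    ]), 'eef_pos': array([ 0.1674, -0.4705,  0.2385]), 'tool_rot': array([ 0.9854,  0.1701, -0.0001, -0.001 ]), 'ft_force': array([0.4699, 0.6469, 0.4343]), 'ft_torque': array([-0.0084, -0.0407,  0.0213]), 'grip_width': 0.0852445919986797} 0.008
```

View pics/top0.png

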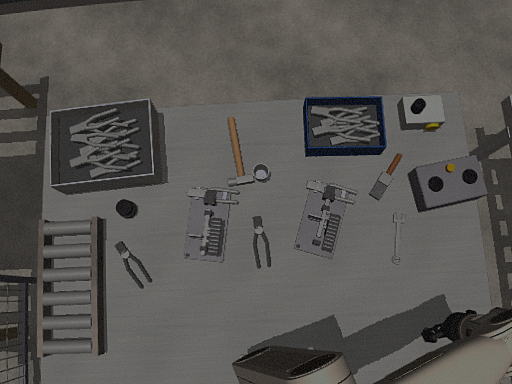

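View pics/scene0.png

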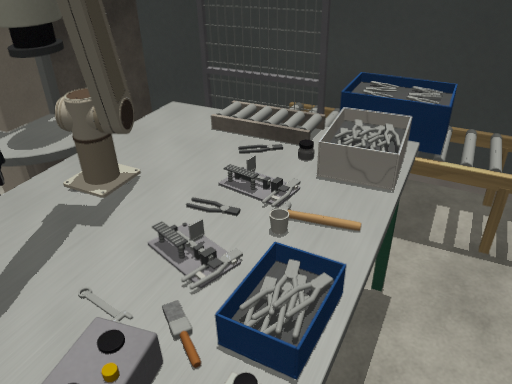

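Run:
```python
import cv2,numpy as np
t=cv2.imread("pics/top0.png");s=cv2.imread("pics/scene0.png")
c=lambda im,x,y,w,h:cv2.convertScaleAbs(cv2.resize(im[y:y+h,x:x+w],(400,300),interpolation=cv2.INTER_CUBIC),alpha=1.5)
cv2.imwrite("pics/m1.png",np.vstack([np.hstack([c(t,160,180,120,90),c(t,280,175,120,90)]),np.hstack([c(s,205,140,120,90),c(s,140,205,120,90)])]))
```

```text
(no output)
```

View pics/m1.png

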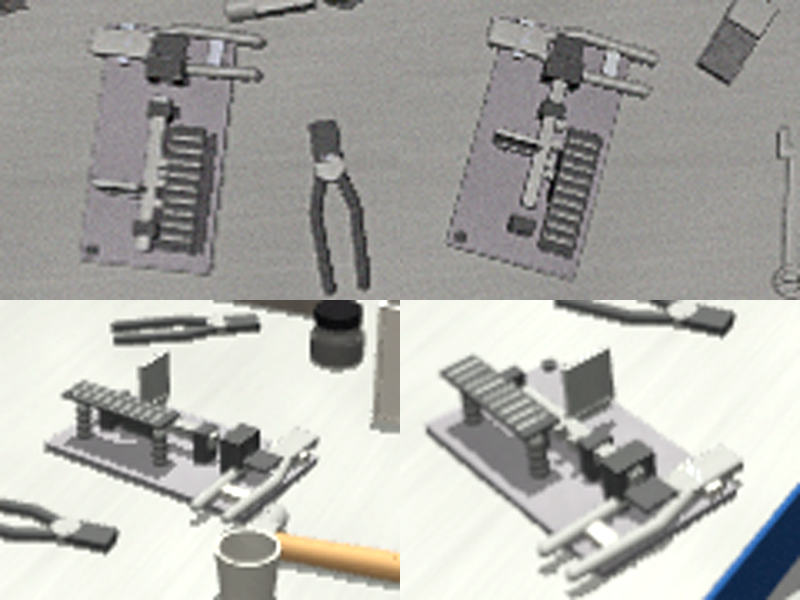

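The left fixture (top image about (207,225)) is the unlocked one: its tab sits about 25 px behind the keeper and its bolt is short of it. The right one's nose is in its keeper. Casting rays for the left one now.

```bash
cat > h.py <<'E'
import numpy as np,cv2
from workcell import bot
def D(m): return np.array([m["k1"],0,0,0,0])
def cast(n,uv,z):
    m=bot.camera_model(n); uv=np.array(uv,float).reshape(-1,1,2)
    # k1 model is cv2's own (x*(1+k1 r^2))
    s=cv2.undistortPoints(uv,m["K"],D(m)).reshape(-1,2)
    d=np.c_[s,np.ones(len(s))]@m["T"][:3,:3].T; o=m["T"][:3,3]
    return o+d*((z-o[2])/d[:,2])[:,None]
def proj(n,P):
    m=bot.camera_model(n); Ti=np.linalg.inv(m["T"])
    return cv2.projectPoints(np.array(P,float).reshape(-1,3),cv2.Rodrigues(Ti[:3,:3])[0],Ti[:3,3],m["K"],D(m))[0].reshape(-1,2)
E
python3 - <<'E'
from h import *
np.set_printoptions(precision=4,suppress=True)
T=lambda L:np.array(L)/3.3333+[160,180]
S=lambda L:(np.array(L)-[0,300])/3.3333+[205,140]
b=cast("top",T([(82,262),(212,273),(235,28),(108,22)]),.010); print("base",b)
print("sides",np.linalg.norm(np.diff(b,axis=0,append=b[:1]),axis=1))
p=cast("top",T([(155,250),(192,252),(207,128),(168,127)]),.064);print("plate",p,p.mean(0))
print(np.linalg.norm(np.diff(p,axis=0,append=p[:1]),axis=1))
t=cast("top",T([(93,181),(140,186)]),.084);print("tab",t,t.mean(0),np.linalg.norm(t[1]-t[0]))
ps=cast("scene",S([(62,392),(82,380),(178,412),(160,428)]),.064);print("plate scene",ps,ps.mean(0))
ts=cast("scene",S([(139,370),(168,353)]),.084);print("tab scene",ts,ts.mean(0))
for nm,q in(("base R-edge",b[2]-b[1]),("base L",b[3]-b[0]),("plate",p[2]-p[1]),("plateL",p[3]-p[0])): print(nm,np.arctan2(q[1],q[0]))
E
```

```text
base [[0.4103 0.2539 0.01  ]
 [0.392  0.127  0.01  ]
 [0.6353 0.0921 0.01  ]
 [0.6497 0.2201 0.01  ]]
sides [0.1283 0.2458 0.1287 0.2419]
plate [[0.4133 0.1755 0.064 ]
 [0.4094 0.1407 0.064 ]
 [0.5267 0.1209 0.064 ]
 [0.53   0.1582 0.064 ]] [0.4699 0.1488 0.064 ]
[0.0351 0.119  0.0375 0.118 ]
tab [[0.4798 0.229  0.084 ]
 [0.4724 0.1849 0.084 ]] [0.4761 0.2069 0.084 ] 0.04475040473760804
plate scene [[0.4147 0.1417 0.064 ]
 [0.4202 0.1715 0.064 ]
 [0.5358 0.1526 0.064 ]
 [0.534  0.1183 0.064 ]] [0.4762 0.146  0.064 ]
tab scene [[0.4804 0.1799 0.084 ]
 [0.4897 0.224  0.084 ]] [0.485  0.2019 0.084 ]
base R-edge -0.14219163677484065
base L -0.14056098945960566
plate -0.1669910624921023
plateL -0.14738596322403158
```

```bash
python3 -m jog '[[[0.278,0.653,0,0,0,-28,111],[0.278,0.653,0,0,0,-28,111],[0.278,0.653,0,0,0,-28,111],[0.278,0.653,0,0,0,-28,111],[0.278,0.653,0,0,0,-28,111],[0.278,0.653,0,0,0,-28,111],[0.278,0.653,0,0,0,-28,111],[0.278,0.653,0,0,0,-28,111],[0.278,0.653,0,0,0,-28,111],[0.278,0.653,0,0,0,-28,111]]]'
```

```text
clock: 0.93
eef_pos: [0.3266, -0.0962, 0.2393]
tool_rot: [0.997, -0.074, 0.0, 0.0]
ft_force: [1.9, -1.4, 0.4]
grip_width: 0.0483
```

```bash
python3 -m jog '[[[0.115,0.27,0,0,0,0,111],[0.115,0.27,0,0,0,0,111],[0.115,0.27,0,0,0,0,111],[0.115,0.27,0,0,0,0,111],[0.115,0.27,0,0,0,0,111],[0.115,0.27,0,0,0,0,111],[0.115,0.27,0,0,0,0,111],[0.115,0.27,-0.08,0,0,0,111],[0.115,0.27,-0.1,0,0,0,111],[0.115,0.27,-0.1,0,0,0,111]]]'; python3 -m jog '[[[0,0,0,0,0,0,111],[0,0,0,0,0,0,111]]]'
python3 - <<'E'
from h import *
from scipy.spatial.transform import Rotation as R
np.set_printoptions(precision=4,suppress=True)
t=bot.camera("top");s=bot.camera("scene")
o=bot.get_obs();Rm=R.from_quat(o["tool_rot"]).as_matrix();p=o["eef_pos"]
print(p,Rm,o["grip_width"],o["ft_force"])
c=lambda im,x,y,w,h:cv2.convertScaleAbs(cv2.resize(im[y:y+h,x:x+w],(400,300),interpolation=cv2.INTER_CUBIC),alpha=1.6)
cv2.imwrite("pics/m2.png",np.hstack([c(t,150,170,120,90),c(s,205,110,120,90)]))
E
```

```text
clock: 1.77
eef_pos: [0.4089, -0.0344, 0.1947]
tool_rot: [0.998, -0.053, 0.0, -0.015]
ft_force: [0.0, -1.2, -0.3]
grip_width: 0.0482
clock: 1.93
eef_pos: [0.4081, -0.0339, 0.195]
tool_rot: [0.999, -0.052, -0.001, -0.016]
ft_force: [-0.5, 0.8, 1.3]
grip_width: 0.048
[ 0.409  -0.0336  0.1962] [[ 0.9947 -0.1032  0.0033]
 [-0.1033 -0.9942  0.0309]
 [ 0.0001 -0.0311 -0.9995]] 0.0481751683548896 [ 0.0504 -0.047   0.6674]
```

View pics/m2.png

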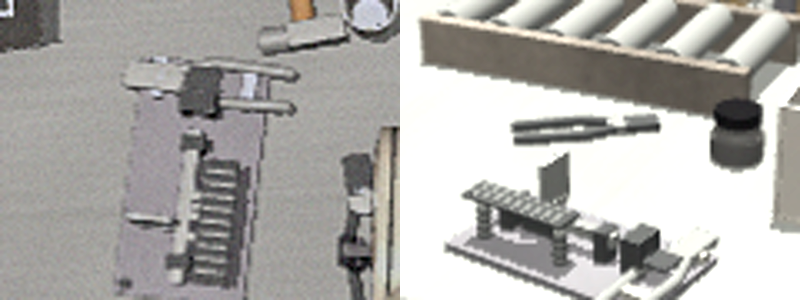

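The arm got only to (0.409,-0.034); the hand is not over the fixture (it shows at the right edge of the top crop). Checking the joints.

```bash
python3 -c "
from h import *
o=bot.get_obs();print(np.round(o['joint_pos'],3),np.round(o['joint_vel'],3))"
```

```text
[-0.104  0.09  -0.294  1.187  0.031  3.141] [ 0.008 -0.01   0.006 -0.004 -0.     0.001]
```

Joint 6 sits at its limit (3.141), so the other half-turn of the jaws is needed: turn +178° about z in steps.

```bash
python3 -m jog '[[[0,0,0,0,0,7,111],[0,0,0,0,0,14,111],[0,0,0,0,0,21,111],[0,0.03,0,0,0,28,111],[0.01,0.06,0,0,0,35,111],[0.02,0.09,0,0,0,42,111],[0.02,0.12,0,0,0,49,111],[0.03,0.15,0,0,0,56,111],[0.036,0.18,0,0,0,63,111],[0.036,0.21,0,0,0,70,111]]]'; python3 -m jog '[[[0,0,0,0,0,7,111],[0,0,0,0,0,14,111],[0,0,0,0,0,21,111],[0,0,0,0,0,28,111],[0,0,0,0,0,35,111],[0,0,0,0,0,42,111],[0,0,0,0,0,49,111],[0,0,0,0,0,56,111],[0,0,0,0,0,63,111],[0,0,0,0,0,70,111]]]';python3 -m jog '[[[0,0,0,0,0,7,111],[0,0,0,0,0,14,111],[0,0,0,0,0,21,111],[0,0,0,0,0,28,111],[0,0,0,0,0,35,111],[0,0,0,0,0,37.5,111],[0,0,0,0,0,37.5,111],[0,0,0,0,0,37.5,111]]]'
cat >> h.py <<'E'
from scipy.spatial.transform import Rotation as R
np.set_printoptions(precision=4,suppress=True)
def st():
    o=bot.get_obs();Rm=R.from_quat(o["tool_rot"]).as_matrix()
    f=o["eef_pos"]; O=np.array([.493,.178]);a=-.147;u=np.array([np.cos(a),np.sin(a)]);v=np.array([-u[1],u[0]])
    print("clk",o["clock"],"p",f,"local mm",1e3*(f[:2]-O)@u,1e3*(f[:2]-O)@v,"yaw x",np.arctan2(Rm[1,0],Rm[0,0]),"z",Rm[:,2],"gw",o["grip_width"],"F",o["ft_force"],"q",o["joint_pos"])
    return o,Rm
E
python3 -c "from h import *;st()"
```

```text
clock: 2.87
eef_pos: [0.4463, 0.1787, 0.1968]
tool_rot: [0.846, 0.533, -0.007, -0.013]
ft_force: [1.5, 0.7, -0.5]
grip_width: 0.0483
clock: 3.7
eef_pos: [0.4454, 0.177, 0.1968]
tool_rot: [0.387, 0.922, -0.014, -0.005]
ft_force: [-0.6, -0.3, -0.1]
grip_width: 0.0481
clock: 4.37
eef_pos: [0.4452, 0.177, 0.1964]
tool_rot: [0.074, 0.997, -0.015, -0.0]
ft_force: [0.4, -0.0, -1.7]
grip_width: 0.0485
clk 4.3667 p [0.4452 0.177  0.1964] local mm -47.16902246775536 -7.957986702913368 yaw x 2.9942783319076685 z [-0.0024 -0.0303 -0.9995] gw 0.04849324548377307 F [ 0.4108 -0.0159 -1.6642] q [ 0.3952  0.2339 -0.1179  1.2328 -0.0271  0.5428]
```

```bash
python3 -m jog '[[[0,0.005,-0.03,1.74,-0.14,0,111],[0,0.005,-0.06,1.74,-0.14,0,111],[0,0.005,-0.07,1.74,-0.14,0,111],[0,0.005,-0.07,1.74,-0.14,0,111],[0,0.005,-0.07,1.74,-0.14,0,111]]]'
python3 - <<'E'
from h import *
t=bot.camera("top");s=bot.camera("scene");st()
c=lambda im,x,y,w,h:cv2.convertScaleAbs(cv2.resize(im[y:y+h,x:x+w],(400,300),interpolation=cv2.INTER_CUBIC),alpha=1.6)
cv2.imwrite("pics/m3.png",np.hstack([c(t,150,170,120,90),c(s,205,110,120,90)]))
E
```

```text
clock: 4.78
eef_pos: [0.4447, 0.1819, 0.1256]
tool_rot: [0.073, 0.997, -0.001, -0.001]
ft_force: [0.9, 0.1, -0.0]
grip_width: 0.0482
clk 4.8833 p [0.4459 0.1824 0.1269] local mm -47.248779783825796 -2.522033507480695 yaw x 2.9954104402134565 z [ 0.001   0.0004 -1.    ] gw 0.0485517961541061 F [ 0.0939  0.3214 -0.9017] q [ 0.3884  0.286  -0.2417  1.042  -0.      0.5345]
```

View pics/m3.png

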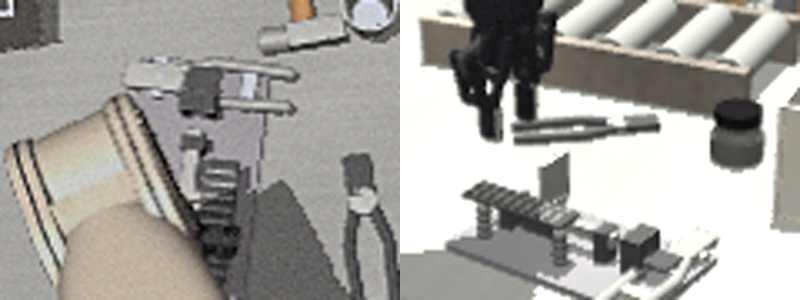

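Scene view: the two fingertips at about (232,151) and (243,144.5) px, above plate and tab. Checking them against the computed position.

Run:
```python
from h import *
print(bot.tip_extent)
for z in(.112,.119,.126):
    q=cast("scene",[(232,151),(243.1,144.5)],z)[:,:2]
    a=-.147;u=np.array([np.cos(a),np.sin(a)]);v=np.array([-u[1],u[0]])
    print(z,(q-[.493,.178])@u*1e3,(q-[.493,.178])@v*1e3)
```

```text
0.008
0.112 [-61.8808 -60.573 ] [-12.0044  46.7064]
0.119 [-52.8318 -51.5389] [-23.0796  34.9619]
0.126 [-43.7828 -42.5048] [-34.1548  23.2173]
```

```bash
python3 -m jog '[[[0,0,-0.03,0,0,0,111],[0,0,-0.047,0,0,0,111],[0,0,-0.047,0,0,0,111],[0,0,-0.047,0,0,0,111]]]'; python3 -m jog '[[[0,0,-0.002,0,0,0,111],[0,0,-0.004,0,0,0,111],[0,0,-0.006,0,0,0,111],[0,0,-0.007,0,0,0,111],[0,0,-0.007,0,0,0,111],[0,0,-0.007,0,0,0,111]]]'; python3 -c "from h import *;st()"
```

```text
clock: 5.22
eef_pos: [0.4449, 0.1821, 0.0791]
tool_rot: [0.073, 0.997, -0.0, -0.001]
ft_force: [0.4, 0.0, -0.1]
grip_width: 0.048
clock: 5.72
eef_pos: [0.4448, 0.182, 0.0717]
tool_rot: [0.073, 0.997, -0.0, -0.001]
ft_force: [-0.8, -0.3, -0.4]
grip_width: 0.0483
clk 5.7167 p [0.4448 0.182  0.0717] local mm -48.24550260629785 -3.0553472159596216 yaw x 2.9959401293877677 z [-0.0012 -0.0005 -1.    ] gw 0.0482997670582816 F [-0.809  -0.2929 -0.4493] q [ 0.3884  0.3488 -0.3178  0.9055  0.      0.5341]
```

```bash
for i in 1 2 3; do echo; done >/dev/null; python3 -m jog '[[[0,0,-0.002,0,0,0,111],[0,0,-0.004,0,0,0,111],[0,0,-0.004,0,0,0,111],[0,0,-0.004,0,0,0,111]]]'; python3 -m jog '[[[0,0,-0.002,0,0,0,111],[0,0,-0.004,0,0,0,111],[0,0,-0.004,0,0,0,111],[0,0,-0.004,0,0,0,111]]]'
```

```text
clock: 6.05
eef_pos: [0.4451, 0.1822, 0.0677]
tool_rot: [0.073, 0.997, -0.0, -0.0]
ft_force: [0.3, -0.1, 3.0]
grip_width: 0.0482
clock: 6.38
eef_pos: [0.4451, 0.1821, 0.0637]
tool_rot: [0.073, 0.997, -0.0, -0.0]
ft_force: [-0.5, 0.2, 4.1]
grip_width: 0.0477
```

Contact at TCP z of about 0.068, with force following the spring; pressing on to about 10 mm.

```bash
python3 -m jog '[[[0,0,-0.002,0,0,0,111],[0,0,-0.004,0,0,0,111],[0,0,-0.006,0,0,0,111],[0,0,-0.006,0,0,0,111],[0,0,-0.006,0,0,0,111]]]';  python3 -m jog '[[[0,0,-0.001,0,0,0,111],[0,0,-0.002,0,0,0,111],[0,0,-0.002,0,0,0,111],[0,0,-0.002,0,0,0,111]]]'
```

```text
clock: 6.8
eef_pos: [0.4451, 0.1821, 0.0577]
tool_rot: [0.073, 0.997, -0.0, -0.0]
ft_force: [-1.2, 0.5, 6.3]
grip_width: 0.0482
clock: 7.13
eef_pos: [0.4451, 0.1822, 0.057]
tool_rot: [0.073, 0.997, -0.0, 0.0]
ft_force: [-3.0, -0.3, 15.2]
grip_width: 0.0484
```

At the stop (15 N). Easing 1 mm up and sliding along the bolt line.

```bash
python3 -m jog '[[[0,0,0.0007,0,0,0,111],[0.004,-0.0006,0.0007,0,0,0,111],[0.008,-0.0012,0.0007,0,0,0,111],[0.010,-0.0015,0.0007,0,0,0,111],[0.012,-0.0018,0.0007,0,0,0,111],[0.014,-0.0021,0.0007,0,0,0,111],[0.016,-0.0024,0.0007,0,0,0,111],[0.018,-0.0027,0.0007,0,0,0,111],[0.020,-0.003,0.0007,0,0,0,111],[0.020,-0.003,0.0007,0,0,0,111]]]'; python3 -c "from h import *;st()"
```

```text
clock: 7.97
eef_pos: [0.4587, 0.1797, 0.0569]
tool_rot: [0.072, 0.997, 0.0, -0.007]
ft_force: [-16.4, 3.5, 24.7]
grip_width: 0.0481
clk 7.9667 p [0.4587 0.1797 0.0569] local mm -34.17818912779705 -3.3844657586851947 yaw x 2.9966358085284446 z [-0.013   0.0017 -0.9999] gw 0.04808072996281898 F [-16.3739   3.5252  24.7037] q [ 0.3695  0.3947 -0.293   0.8946  0.0063  0.5144]
```

Run:
```python
from h import *
s=bot.camera("scene");o,_=st();print(o["ft_torque"])
cv2.imwrite("pics/m4.png",cv2.convertScaleAbs(cv2.resize(s[135:210,210:310],(800,600),interpolation=cv2.INTER_CUBIC),alpha=1.7))
```

```text
clk 8.0167 p [0.4587 0.1797 0.0569] local mm -34.152104946556875 -3.3775957250900097 yaw x 2.9966936547636776 z [-0.0127  0.0016 -0.9999] gw 0.04825201582797251 F [-16.558    3.0292  25.0971] q [ 0.3696  0.3946 -0.2932  0.8943  0.0061  0.5145]
[ 0.0999  3.6601 -0.4455]
```

View pics/m4.png

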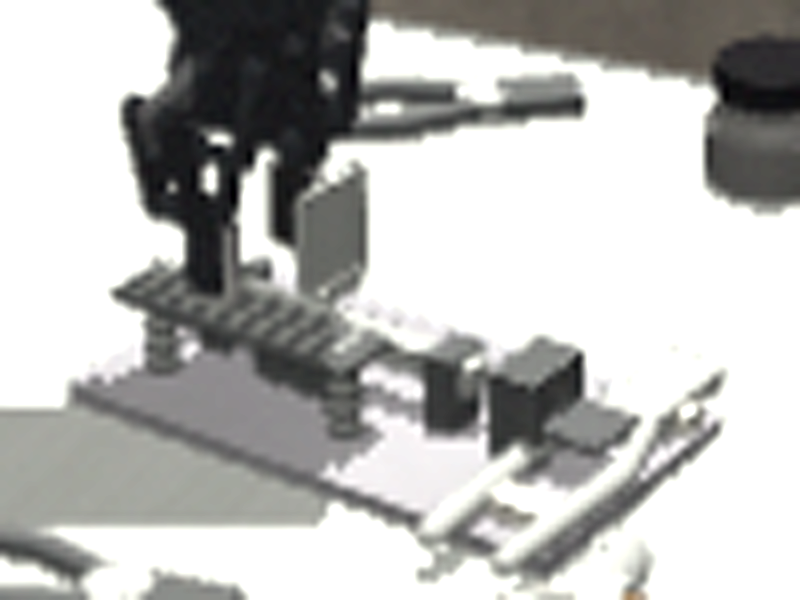

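The tab finger is right behind the tab and the plate finger rests on the ribbed plate, pressed to its stop. The 25 N of vertical load makes the drag; I'll back off a little, ease to spring load only (about 10 mm pressed), then push again.

```bash
python3 -m jog '[[[-0.006,0.0009,0.001,0,0,0,111],[-0.008,0.0012,0.002,0,0,0,111],[-0.008,0.0012,0.002,0,0,0,111],[-0.008,0.0012,0.002,0,0,0,111]]]'; python3 -m jog '[[[0.002,-0.0003,0,0,0,0,111],[0.004,-0.0006,0,0,0,0,111],[0.006,-0.0009,0,0,0,0,111],[0.008,-0.0012,0,0,0,0,111],[0.008,-0.0012,0,0,0,0,111]]]'; python3 -c "from h import *;st()"
```

```text
clock: 8.35
eef_pos: [0.4578, 0.1801, 0.0589]
tool_rot: [0.073, 0.997, -0.0, 0.001]
ft_force: [0.8, -0.8, 5.8]
grip_width: 0.0482
clock: 8.77
eef_pos: [0.4622, 0.1791, 0.0576]
tool_rot: [0.073, 0.997, -0.0, -0.003]
ft_force: [-5.8, 0.9, 7.0]
grip_width: 0.0485
clk 8.7667 p [0.4622 0.1791 0.0576] local mm -30.612185686890726 -3.459395708038046 yaw x 2.9964088949730416 z [-0.0068 -0.0002 -1.    ] gw 0.048545002210928036 F [-5.8439  0.9456  7.0047] q [ 0.3682  0.3954 -0.2895  0.8922  0.0023  0.5134]
```

Now it slides with about 6 N. Continuing.

```bash
python3 -m jog '[[[0.003,-0.0004,0.0005,0,0,0,111],[0.006,-0.0009,0.0005,0,0,0,111],[0.009,-0.0013,0.0005,0,0,0,111],[0.012,-0.0018,0.0005,0,0,0,111],[0.015,-0.0022,0.0005,0,0,0,111],[0.015,-0.0022,0.0005,0,0,0,111]]]'; python3 -c "from h import *;st()"
```

```text
clock: 9.27
eef_pos: [0.477, 0.1766, 0.0578]
tool_rot: [0.073, 0.997, -0.001, -0.004]
ft_force: [-4.6, 1.6, 5.1]
grip_width: 0.0486
clk 9.2667 p [0.477  0.1766 0.0578] local mm -15.598299398402428 -3.7662657113880744 yaw x 2.9962557985972618 z [-0.0073 -0.001  -1.    ] gw 0.04856835719713086 F [-4.6426  1.6184  5.1157] q [ 0.3536  0.4173 -0.2534  0.9074  0.0016  0.4989]
```

```bash
python3 -m jog '[[[0.003,-0.0004,-0.0003,0,0,0,111],[0.006,-0.0009,-0.0003,0,0,0,111],[0.009,-0.0013,-0.0003,0,0,0,111],[0.012,-0.0018,-0.0003,0,0,0,111],[0.015,-0.0022,-0.0003,0,0,0,111],[0.018,-0.0027,-0.0003,0,0,0,111],[0.018,-0.0027,-0.0003,0,0,0,111]]]'; python3 -c "from h import *;st()"; python3 -m jog '[[[0.002,-0.0003,0,0,0,0,111],[0.004,-0.0006,0,0,0,0,111],[0.004,-0.0006,0,0,0,0,111]]]'
```

```text
clock: 9.85
eef_pos: [0.495, 0.1736, 0.0576]
tool_rot: [0.073, 0.997, -0.001, -0.004]
ft_force: [-5.5, 0.0, 6.8]
grip_width: 0.0485
clk 9.85 p [0.495  0.1736 0.0576] local mm 2.623065589452133 -4.020529919795131 yaw x 2.9960163108967555 z [-0.0073 -0.0014 -1.    ] gw 0.04851168895733282 F [-5.4793  0.0151  6.8345] q [ 0.3367  0.4441 -0.2097  0.9244  0.0011  0.4823]
clock: 10.1
eef_pos: [0.4978, 0.1732, 0.0575]
tool_rot: [0.072, 0.997, -0.001, -0.005]
ft_force: [-7.6, 0.4, 8.1]
grip_width: 0.0485
```

```bash
python3 -m jog '[[[0.001,-0.0001,0,0,0,0,111],[0.002,-0.0003,0,0,0,0,111],[0.002,-0.0003,0,0,0,0,111]]]'; python3 -m jog '[[[0.001,-0.0001,0.0003,0,0,0,111],[0.002,-0.0003,0.0003,0,0,0,111],[0.002,-0.0003,0.0003,0,0,0,111]]]'
```

```text
clock: 10.35
eef_pos: [0.4978, 0.1732, 0.0574]
tool_rot: [0.072, 0.997, -0.001, -0.006]
ft_force: [-11.5, 1.1, 11.5]
grip_width: 0.048
clock: 10.6
eef_pos: [0.4978, 0.1731, 0.0574]
tool_rot: [0.071, 0.997, -0.001, -0.008]
ft_force: [-17.1, 1.4, 15.3]
grip_width: 0.0486
```

Stalled with rising force 40 mm past the first tab contact: bolt home. Easing the push, raising with light contact so that the catch springs up, then backing off and up.

```bash
python3 -m jog '[[[-0.002,0.0003,0,0,0,0,111],[-0.003,0.0004,0.002,0,0,0,111],[-0.003,0.0004,0.004,0,0,0,111],[-0.003,0.0004,0.007,0,0,0,111],[-0.003,0.0004,0.01,0,0,0,111],[-0.003,0.0004,0.014,0,0,0,111],[-0.003,0.0004,0.016,0,0,0,111],[-0.003,0.0004,0.016,0,0,0,111]]]'; python3 -m jog '[[[-0.004,0.0006,0,0,0,0,111],[-0.01,0.0015,0,0,0,0,111],[-0.012,0.0018,0.01,0,0,0,111],[-0.012,0.0018,0.04,0,0,0,111],[-0.012,0.0018,0.07,0,0,0,111],[-0.03,-0.03,0.1,0,0,0,111],[-0.05,-0.07,0.12,0,0,0,111],[-0.07,-0.11,0.12,0,0,0,111],[-0.07,-0.15,0.12,0,0,0,111],[-0.07,-0.18,0.12,0,0,0,111]]]'; python3 -m jog '[[[0,-0.04,0,0,0,0,111],[0,-0.08,0,0,0,0,111],[0,-0.08,0,0,0,0,111]]]';python3 - <<'E'
from h import *
t=bot.camera("top");s=bot.camera("scene");st()
c=lambda im,x,y,w,h:cv2.convertScaleAbs(cv2.resize(im[y:y+h,x:x+w],(400,300),interpolation=cv2.INTER_CUBIC),alpha=1.6)
cv2.imwrite("pics/m5.png",np.vstack([np.hstack([c(t,160,180,120,90),c(t,280,175,120,90)]),np.hstack([c(s,205,140,120,90),c(s,140,205,120,90)])]))
E
```

```text
clock: 11.27
eef_pos: [0.4979, 0.1726, 0.0723]
tool_rot: [0.072, 0.997, -0.002, -0.006]
ft_force: [-7.5, -0.2, 1.8]
grip_width: 0.0485
clock: 12.1
eef_pos: [0.4319, -0.0075, 0.1967]
tool_rot: [0.072, 0.997, -0.0, 0.001]
ft_force: [0.4, 0.7, 0.0]
grip_width: 0.0481
clock: 12.35
eef_pos: [0.4329, -0.0927, 0.196]
tool_rot: [0.077, 0.997, -0.002, 0.001]
ft_force: [0.8, -0.5, 0.0]
grip_width: 0.0484
clk 12.45 p [ 0.4328 -0.088   0.1955] local mm -20.62996519082324 -271.97174346266445 yaw x 2.9914949151304553 z [ 0.0002 -0.0006 -1.    ] gw 0.048226348963842876 F [ 0.4778 -0.1111  0.3972] q [-0.2003  0.1514 -0.2237  1.1954 -0.0005 -0.0502]
```

View pics/m5.png

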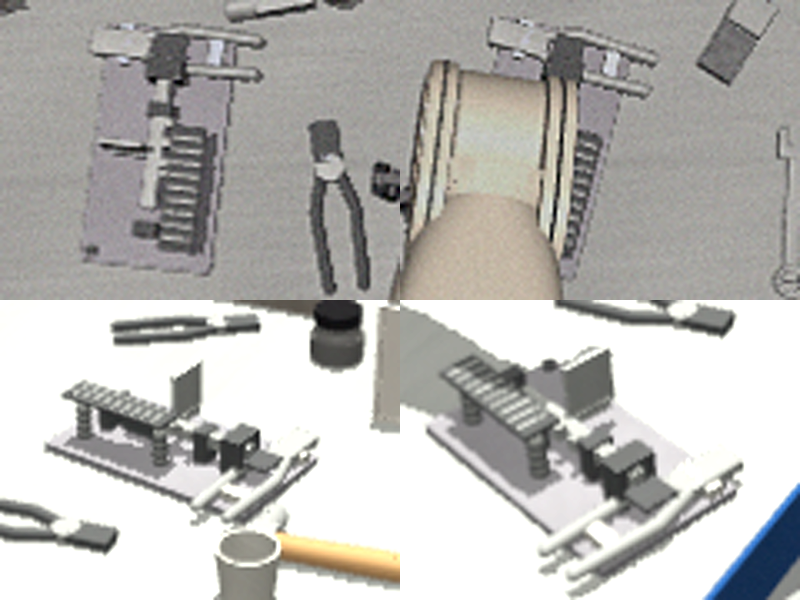

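The left bolt's nose now enters the keeper, the tab has moved up to about crop (122,146), and the catch plate is back at its former height in the scene view. The locked fixture and the loose items look unchanged. I'll check the tab travel numerically and hand in if it fits.

Run:
```python
from h import *
a,b=cast("top",np.array([(116.5,183.5),(123.5,146.5)])/3.3333+[160,180],.084)
d=(b-a)[:2]@[np.cos(.147),-np.sin(.147)]; print("travel",d)
t0=cv2.imread("pics/scene0.png");s=bot.camera("scene")
# catch plate region: image change between start and now (plate up again -> small)
r=np.s_[162:170,223:240]; print("plate diff",cv2.absdiff(t0[r],s[r]).mean())
st()
if .035<d<.045: print(bot.job_done())
```

```text
travel 0.03545213674284938
plate diff 4.625
clk 12.5 p [ 0.4328 -0.0868  0.1953] local mm -20.808547463939583 -270.73512646674294 yaw x 2.994189392370086 z [-0.0003 -0.0003 -1.    ] gw 0.04814243846829678 F [-0.4216  0.8874  0.1329] q [-0.1976  0.1515 -0.2241  1.1955 -0.0004 -0.0502]
the job is handed in; nothing more can be done
None
```

The bolt on the left fixture, the unlocked one, is pushed home and locked, and I handed the job in at 12.5 s. I pressed its catch plate to the stop with one fingertip and kept it down while the other fingertip pushed the tab. Then I let the catch spring up before taking the hand away.

**Bolt travel:** the push stalled against a hard stop 39.9 mm past the first contact with the tab. That matches the 40 mm travel. The last pictures show the bolt's nose in the keeper. My rough pixel estimate of the tab's travel disagreed, at 35.5 mm. I read it by hand at about 2 to 3 mm per pixel, so I trusted the stall distance and the pictures over it.

**Catch:** the plate is back at its original place in the pictures, and the scene image around it is nearly unchanged from the start. The force on the hand was about zero once it was clear.

**Other things on the bench:** in the pictures the locked fixture and nearby loose items look unmoved. The arm hid part of the locked fixture in the last top view, but the scene view showed it clearly.

**Mishaps:**
- The first approach stopped short because joint 6 reached its limit, so I used the opposite half-turn of the hand.
- The first push stalled because I was pressing too hard on the catch (25 N), so I eased the pressing force with the catch still down and pushed again.

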